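# Unlock the spool-stand cap of unknown thread hand

### The job

The solder spool has to be changed. The black cap on top of the spool stand has a quarter-turn thread, but nobody remembers whether it is a normal or a reverse one: take its wing, try gently both ways, find the way it loosens, turn it until it is free and lift it straight off without forcing it. Finish still holding the cap upright and still in the gripper, about 10 cm above where it was, with the spool left sitting on the stand and the tin, the cutters and the circuit board left alone.

Things in the scene. Friction and masses are not known exactly. Their poses are not given: they have to be found in the camera images.
- cap_grip (a point): Centre of the aluminium wing bar on top of the black plastic cap. Bar 48 mm long (this frame's x), 14 mm thick (y), 28 mm high; its foot, 14 mm below this point, is the cap's round top plate, 60 mm across. z up along the cap's axis. Screwed on, this point is 111 mm above the bench on the stand's axis, with 2 mm of sideways play, and the bar lies along the stand's x to within 5 degrees. Cap about 90 g.
- cap: The same cap; origin at the centre of its skirt's lower edge, 37 mm below cap_grip, same axes; skirt 54 mm wide. The thread hand is hidden and varies. Loosening way: it turns freely, can be lifted at 51 to 67 degrees from the stand's x, firm stop at about 70. Other way: firm stop at 9 to 14 degrees. Elsewhere lifting is blocked after 2 mm. Clear of the thread once 20 mm up.
- stand: Spool stand bolted to the bench. Origin on its axis at bench level; z up; base plate 150 mm (x) by 120 mm (y), 10 mm thick, with a small wire guide eye 67 mm high at x = +65 mm. Central post with the threaded head under the cap, top 92 mm above the bench; its hidden stops are two pins (pins_a or pins_b, by hand).
- spool: Spool of solder sitting loose on the stand's base plate around the post: 100 mm across, 60 mm high, about 0.5 kg; origin at the centre of its underside, 10 mm above the bench. Its top is 4 mm below the cap's lower edge. It stays on the stand.
- tin: Bystander: round open steel tin of brass wool (tip cleaner), 72 mm across, 45 mm high; origin at the centre of its underside.
- cutters: Bystander: side cutters with red handles lying flat, about 150 mm long along x, 56 mm wide, 12 mm high; origin on the underside near the pivot.
- board: Bystander: green circuit board lying flat, 140 mm (x) by 200 mm (y), parts up to 21 mm high; origin at the centre of its underside.
Not all that is in view belongs to the job. Of the things that look like the stand, take the one that is nearest to the robot's base at the start.

How it is judged:
By the outcome, as a careful person would: the job done as asked, in the order asked, and still so for the second after the job is handed in, while the arm keeps its last pose, push and grip.
It also fails if it takes over 42 s, if anything falls off the work surface, if the arm or the gripper's body presses on something with over 40 N, if the wrist force passes 120 N, or if a joint passes its speed limit or range.

### The arm

A 6-joint arm with a two-finger parallel gripper is mounted at the origin on the work surface. World frame = base frame: x ahead of the robot, y to its left, z up, the work surface at z = 0. Lengths are in m, angles in rad, forces in N, time in s.
With the tool pointing down it reaches from about 0.35 to 0.95 m from the base axis. Payload 17.4 kg.
Tool frame: the origin (TCP) lies midway between the tips of the shut fingers; the grasp point (between the pads) lies 19 mm behind it; z points along the fingers, y is the line along which they close (so a half turn about z gives the same grasp; the last joint's range is limited). The gripper opens to 93 mm and grips with 3 to 60 N. Pads are 15 mm wide; open, the fingers measure 128 mm over their backs; the gripper's body (75 mm by 188 mm) begins 65 mm behind the grasp point.
Start: joints at [-1.35, 0.116, 1.442, -0, 1.584, -0.038], TCP at [0.173, -0.653, 0.219] pointing down, gripper open.
Joint ranges: [-2.83, 2.83], [-0.83, 2.19], [0.07, 2.5], [-1.14, 4.28], [0.01, 3], [-2.97, 2.97]. Speed limits (rad/s): [1.89, 1.89, 2.22, 3.14, 3.14, 3.14].

### API

Orientations are given as [roll, pitch, yaw] about the fixed x, y, z axes, in that order (R = Rz(yaw) Ry(pitch) Rx(roll)).
In Python, from cell import manip gives the robot as it stands.
- The arm moves only by the tool move_arm, never from a script. Its argument "commands" is a list that holds one entry, the list of rows, each a list of 4 numbers: the shift along the world's x, y, z in units of 250 mm (1.0 is 250 mm), then the turn about the world's z in units of 60 degrees (1.0 is 60 degrees). In form: [[[tx, ty, tz, spin], ...]]. A call has 1 to 5 rows; each row is the pose to reach, as a shift and turn from the pose commanded when the call began; what a row does not reach only later rows make up. A row lasts 1/8 s, in which the tool goes at most 62.5 mm and 10.7 degrees, less where a joint would pass 70% of its speed; a pose out of reach is approached as far as the arm can. A call with a number of a shift or a turn outside -1 to 1 is refused whole. A call with a gripper value outside its range is refused whole. "fingers" is the closure, from 0 (fully open) to 1 (shut), set as the call begins (left out, the last holds). The fingers move at their own pace and stop on an object; the grip force is fixed at half the most. Time passes only in rows, so rows that repeat a pose let the fingers close. It gives the time, the measured TCP pose, the force, the opening and the grip force at its end, in the units of the state.
- manip.get_obs(): the state, without advancing time (a new reading comes with each control period).
- manip.capture(name): name is "side" or "top" or "wrist"; returns (picture, depth): 400x640x3 uint8, blue, green, red; 400x640 float32, m along the optical axis (not along the pixel's ray), 0 where there is no reading.
- manip.camera_model(name): a dict with "intrinsics" (3x3 intrinsics, pixels), "dist" ([k1, k2, p1, p2, k3] as OpenCV has them; the pictures are not rectified), "eye" and "orientation" of the camera in the world; the wrist camera has in their place "tool_from_camera" (4x4, takes a point from camera to tool coordinates, whose origin is the TCP and whose axes are the flange's). Camera axes: x right, y up, looking along -z (the intrinsics and any distortion apply to the point x, -y, -z); pixel columns grow to the right and rows downward; lengths in m; the calibration is good to about 2 mm. A picture is of the moment at which its call begins: read the wrist's pose just before it. camera_model takes no time and is no camera call.
- manip.hand_in(): hands the job in; it is judged then, once.
The state is a dict: "t": time; "joint_pos": joint angles; "qd": joint speeds; "joint_torque": joint torques, N m; "tcp_pos": TCP position; "ee_rot": TCP orientation; "wrist_force": force on the tool from outside, world axes, zero at the start; "moment": the same for the moment, N m; "grip_width": opening from 0.0 (shut) to 1.0 (fully open); "gripper_force": force on a finger pad.
Only numpy, scipy, OpenCV 4.12 (cv2) and the standard library are available. Lean on these libraries where they do the work, as an engineer would, in place of code of your own. Each camera call takes 0.05 s, during which the arm holds its last target. There are 200 camera calls.

## Working session

There is one attempt and no reset: what is moved stays moved. The work goes in short steps, Python scripts to look and compute and a tool call to move; the robot and the scene stay as the last step left them, time stands still between calls to the robot, and variables do not carry over. Pictures are saved under pics/ and viewed, at most 10 in all, crops included, and the job is handed in when it is done.

Besides the shell and the picture viewer there is one more tool, called after "Request:" as name([rows], argument=value, ...), one row to a line, values as JSON. move_arm: Moves the arm, as the interface text tells. Its arguments: {"type":"object","properties":{"commands":{"type":"array","items":{"type":"array","items":{"type":"array","items":{"type":"number","minimum":-1,"maximum":1}}}},"fingers":{"type":"number"}},"required":["commands"]}

```bash
mkdir -p pics
cat > h.py <<'E'
import numpy as np, cv2
from cell import manip
from scipy.spatial.transform import Rotation as R
def cam(name,obs=None):
    m=manip.camera_model(name)
    K=np.array(m["intrinsics"]);d=np.array(m["dist"],float)
    if "eye" in m:
        o=np.array(m["orientation"],float)
        Rm=o if o.shape==(3,3) else R.from_euler("xyz",o).as_matrix()
        return K,d,Rm,np.array(m["eye"])
    T=np.array(m["tool_from_camera"])
    e=np.array(obs["ee_rot"],float); Rt=e if e.shape==(3,3) else R.from_euler("xyz",e).as_matrix()
    return K,d,Rt@T[:3,:3],np.array(obs["tcp_pos"])+Rt@T[:3,3]
def rays(c,px):
    K,d,Rm,e=c
    u=cv2.undistortPoints(np.array(px,float).reshape(-1,1,2),K,d).reshape(-1,2)
    v=np.c_[u[:,0],-u[:,1],-np.ones(len(u))]
    return v@Rm.T
def plane(c,px,z):
    r=rays(c,px); return c[3]+r*((z-c[3][2])/r[:,2])[:,None]
def cloud(c,depth):
    h,w=depth.shape; g=np.stack(np.meshgrid(np.arange(w),np.arange(h)),-1).reshape(-1,2)
    return (c[3]+rays(c,g)*depth.reshape(-1,1)).reshape(h,w,3)
def project(c,P):
    K,d,Rm,e=c
    p=(np.array(P).reshape(-1,3)-e)@Rm; p=p*[1,-1,-1]
    return cv2.projectPoints(p,np.zeros(3),np.zeros(3),K,d)[0].reshape(-1,2)
E
python3 - <<'E'
from h import *
o=manip.get_obs();print(o)
for n in("top","side","wrist"):
    o=manip.get_obs();p,d=manip.capture(n);cv2.imwrite(f"pics/{n}0.png",p);np.savez(f"{n}0.npz",p=p,d=d,pos=o["tcp_pos"],rot=o["ee_rot"])
    m=manip.camera_model(n);print(n,{k:np.round(v,3).tolist() for k,v in m.items()})
a=np.hstack([cv2.resize(cv2.imread(f"pics/{n}0.png"),(400,250)) for n in("side","wrist")])
cv2.imwrite("pics/sw0.png",a)
E
```

```text
{'t': 0.0, 'joint_pos': array([-1.34979954e+00,  1.16516096e-01,  1.44226604e+00, -1.76405518e-05,
        1.58401457e+00, -3.78661592e-02]), 'qd': array([ 0.00172746, -0.00068923, -0.00144573,  0.00053906,  0.00067045,
       -0.0012566 ]), 'joint_torque': array([ 1.60040479e-03, -7.21263885e+01, -6.22609520e+01,  7.79789337e-02,
        2.39413505e-02, -6.56553220e-05]), 'tcp_pos': array([ 0.17268501, -0.65232235,  0.2178844 ]), 'ee_rot': array([-3.14038880e+00, -2.79551196e-05,  2.58862703e-01]), 'wrist_force': array([0.4770423 , 0.26120809, 0.27419816]), 'moment': array([-0.01411667, -0.00445752,  0.026365  ]), 'gripper_force': 0.0, 'grip_width': 0.9992868749747225}
top {'intrinsics': [[442.909, 0.0, 324.424], [0.0, 442.909, 196.865], [0.0, 0.0, 1.0]], 'dist': [-0.013, 0.0, 0.0, 0.0, 0.0], 'eye': [0.52, -0.015, 1.245], 'orientation': [0.088, 0.017, -1.563]}
side {'intrinsics': [[464.191, 0.0, 314.349], [0.0, 464.191, 205.352], [0.0, 0.0, 1.0]], 'dist': [-0.119, 0.0, 0.0, 0.0, 0.0], 'eye': [0.294, 0.637, 0.812], 'orientation': [0.781, -0.0, -2.635]}
wrist {'intrinsics': [[304.488, 0.0, 316.494], [0.0, 304.488, 199.809], [0.0, 0.0, 1.0]], 'dist': [-0.019, 0.0, 0.0, 0.0, 0.0], 'tool_from_camera': [[0.0, 0.959, 0.284, 0.079], [1.0, -0.001, 0.001, -0.001], [0.001, 0.284, -0.959, -0.166], [0.0, 0.0, 0.0, 1.0]]}
```

View pics/top0.png

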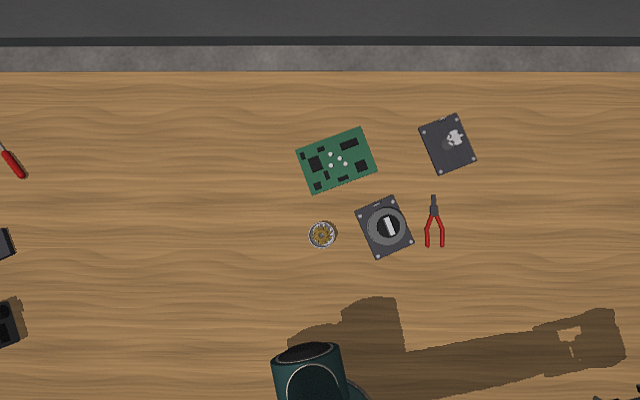

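View pics/sw0.png

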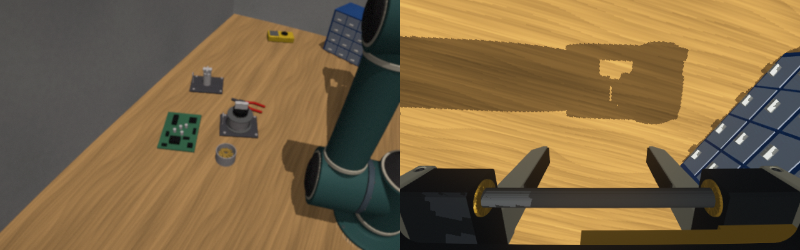

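The top view shows the stand with spool, cap and bright wing at about (390,226). A capless decoy is at (448,143), with the tin at (322,234), the cutters at (434,222) and the board at (336,160). In the side view the wing is at roughly (385,168) full-scale.

```bash
cat > m.py <<'E'
from h import *
def wing(n,c,p,d,win,thr=150):
    x0,y0,x1,y1=win
    hsv=cv2.cvtColor(p,cv2.COLOR_BGR2HSV); m=((hsv[...,2]>thr)&(hsv[...,1]<50)).astype(np.uint8)
    k=np.zeros_like(m);k[y0:y1,x0:x1]=m[y0:y1,x0:x1]
    n_,l,s,ce=cv2.connectedComponentsWithStats(k)
    i=1+np.argmax(s[1:,4]); mk=l==i
    cn=max(cv2.findContours(mk.astype(np.uint8),0,1)[0],key=cv2.contourArea)
    print(n,"area",s[i,4],"cen",ce[i],"box",s[i,:4],"rect",cv2.minAreaRect(cn))
    return mk,ce[i],cn
E
python3 - <<'E'
from m import *
C={}
for n,w in(("top",(360,195,412,258)),("side",(350,140,420,215))):
    z=np.load(n+"0.npz");c=cam(n);p,d=z["p"],z["d"]
    mk,ce,cn=wing(n,c,p,d,w); C[n]=(c,ce)
    P=cloud(c,d)[mk]; P=P[np.isfinite(P).all(1)]
    print(" depth cloud med",np.median(P,0)," zmax",np.percentile(P[:,2],[5,50,95]))
    if n=="top":
        box=cv2.boxPoints(cv2.minAreaRect(cn)); print(" box@.125",plane(c,box,.125).round(4).tolist())
        P3=plane(c,cn.reshape(-1,2),.125)[:,:2]; print("rect m",cv2.minAreaRect((P3*1000).astype(np.float32)))
    cl=cloud(c,d)
    # stand plate: depth heights .005-.015 dark, near wing
    h=cl[...,2]; W=np.median(P,0); near=np.hypot(cl[...,0]-W[0],cl[...,1]-W[1])<.11
    v=p.max(2)
    mm=near&(h>.005)&(h<.016)&(v<110)&(np.ptp(p,axis=2)<25)
    if mm.sum()>20: print(" plate",cv2.minAreaRect((cl[mm][:,:2]*1000).astype(np.float32)),mm.sum())
    ms=near&(h>.06)&(h<.08)
    if ms.sum()>20: print(" spooltop",cv2.minEnclosingCircle((cl[ms][:,:2]*1000).astype(np.float32)),np.median(h[ms]))
    mg=near&(h>.05)&(h<.075)&(np.hypot(cl[...,0]-W[0],cl[...,1]-W[1])>.056)
    if mg.sum(): print(" guide",np.median(cl[mg],0),mg.sum())
    g=p[max(0,w[1]-10):w[3]+10,w[0]-15:w[2]+15]; cv2.imwrite(f"pics/c_{n}.png",cv2.resize(g,None,fx=4,fy=4))
(c1,a),(c2,b)=C["top"],C["side"]
r1,r2=rays(c1,[a])[0],rays(c2,[b])[0]
t=np.linalg.lstsq(np.c_[r1,-r2],c2[3]-c1[3],rcond=None)[0]
print("tri",c1[3]+r1*t[0],c2[3]+r2*t[1])
A=cv2.imread("pics/c_top.png");B=cv2.imread("pics/c_side.png");H=max(A.shape[0],B.shape[0])
f=lambda I:cv2.copyMakeBorder(I,0,H-I.shape[0],0,0,0)
cv2.imwrite("pics/c.png",np.hstack([f(A),f(B)]))
E
```

```text
top area 95 cen [389.22105263 225.38947368] box [384 217  11  18] rect ((389.25860595703125, 225.3965606689453), (18.012447357177734, 5.013773441314697), 68.19859313964844)
 depth cloud med [ 0.54622831 -0.15929883  0.12379698]  zmax [0.12018268 0.12379698 0.12660863]
 box@.125 [[0.5662, -0.1454, 0.125], [0.571, -0.1571, 0.125], [0.529, -0.1737, 0.125], [0.5243, -0.162, 0.125]]
rect m ((547.609130859375, -159.57693481445312), (45.145938873291016, 12.681068420410156), 21.634597778320312)
 plate ((547.04638671875, -159.88119506835938), (147.96011352539062, 119.57044982910156), 24.401918411254883) 1028
 spooltop ((555.2142333984375, -155.2820587158203), 58.05487060546875) 0.06892864513229502
 guide [ 0.60578393 -0.13256282  0.06354793] 13
side area 71 cen [386.61971831 164.12676056] box [377 162  20   5] rect ((386.53106689453125, 164.12759399414062), (19.183507919311523, 3.487910270690918), 4.763641834259033)
 depth cloud med [ 0.54418093 -0.15664868  0.12460835]  zmax [0.12255598 0.12460835 0.12665512]
 plate ((545.3965454101562, -156.0608673095703), (145.4708709716797, 121.55498504638672), 24.763444900512695) 1163
 spooltop ((554.7103271484375, -154.63363647460938), 57.69874572753906) 0.06961229652774881
 guide [ 0.60288396 -0.12505397  0.06226124] 18
tri [ 0.54768504 -0.15997122  0.12123261] [ 0.54631165 -0.1604265   0.12125755]
```

View pics/c.png

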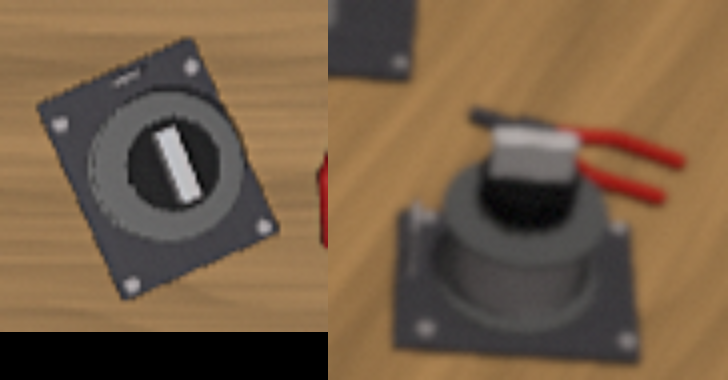

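The crops confirm the bar on the cap at about (389,225) in the top view, with the guide eye at the plate's upper-left edge, which is stand +x. Estimates so far:

| Quantity | Value |
|---|---|
| Stand yaw | about 24.5° |
| Bar yaw | about 22° |
| Bar centre (x, y) | about (0.546, -0.159) |
| Bar top height | about 0.124 |

Next I approach above the cap.

Request:
move_arm([
  [[0.149, 0.197, 0, 0.03], [0.298, 0.394, 0, 0.06], [0.447, 0.591, 0, 0.09], [0.596, 0.788, 0, 0.12], [0.746, 0.986, 0, 0.12]],
])

```text
t: 0.78
tcp_pos: [0.36, -0.4043, 0.2186]
ee_rot: [3.142, -0.0, 0.385]
wrist_force: [1.4, 0.6, 0.5]
grip_width: 0.999
gripper_force: 0.0
```

Request:
move_arm([
  [[0.149, 0.197, 0, 0], [0.298, 0.394, 0, 0], [0.447, 0.591, 0, 0], [0.596, 0.788, 0, 0], [0.746, 0.986, 0, 0]],
])

```text
t: 1.4
tcp_pos: [0.5466, -0.1576, 0.2187]
ee_rot: [3.141, -0.0, 0.385]
wrist_force: [0.4, -0.5, 0.6]
grip_width: 1.0
gripper_force: 0.0
```

Request:
move_arm([
  [[0, 0, 0, 0], [0, 0, 0, 0]],
])

```text
t: 1.65
tcp_pos: [0.5455, -0.1597, 0.2184]
ee_rot: [-3.141, 0.001, 0.385]
wrist_force: [-0.4, 0.1, 0.6]
grip_width: 1.001
gripper_force: 0.0
```

Run:
```python
from m import *
o=manip.get_obs();p,d=manip.capture("wrist");cv2.imwrite("pics/w1.png",p);c=cam("wrist",o)
print(project(c,[[.546,-.159,.125]]), o["tcp_pos"])
u=project(c,[[.546,-.159,.125]])[0].astype(int)
mk,ce,cn=wing("w",c,p,d,(u[0]-70,max(0,u[1]-60),u[0]+70,min(400,u[1]+60)),150)
P=cloud(c,d)[mk];t=P[P[:,2]>.118];print(len(t),np.median(t,0),np.percentile(P[:,2],[5,50,95]))
print("rect(depth top)",cv2.minAreaRect((t[:,:2]*1000).astype(np.float32)))
print("contour@.125",cv2.minAreaRect((plane(c,cn.reshape(-1,2),.125)[:,:2]*1000).astype(np.float32)))
cl=cloud(c,d);W=np.array([.546,-.159]);r=np.hypot(*(cl[...,:2]-W).transpose(2,0,1));mm=(r<.11)&(cl[...,2]>.004)&(cl[...,2]<.016)&(p.max(2)<110)
print("plate",cv2.minAreaRect((cl[mm][:,:2]*1000).astype(np.float32)),mm.sum())
mm=(r<.04)&(cl[...,2]>.092)&(cl[...,2]<.102);print("plate top z",np.median(cl[mm],0),cv2.minEnclosingCircle((cl[mm][:,:2]*1000).astype(np.float32)))
```

```text
[[316.99347155 201.60260733]] [ 0.54550019 -0.15965163  0.21837186]
w area 33 cen [278.93939394 224.57575758] box [276 222   7   6] rect ((279.0, 224.5), (5.0, 6.0), 90.0)
0 [nan nan nan] [0.01213065 0.01307198 0.0143759 ]
rect(depth top) ((0.0, 0.0), (0.0, 0.0), 0.0)
contour@.125 ((512.7597045898438, -135.1253662109375), (4.872573375701904, 5.578210830688477), 22.126922607421875)
plate ((555.951171875, -174.70217895507812), (149.560791015625, 158.9521484375), 24.478853225708008) 4090
plate top z [ 0.55014252 -0.15393205  0.09697985] ((547.704345703125, -156.88111877441406), 29.868745803833008)
  return _methods._mean(a, axis=axis, dtype=dtype,
  ret = um.true_divide(
```

View pics/w1.png

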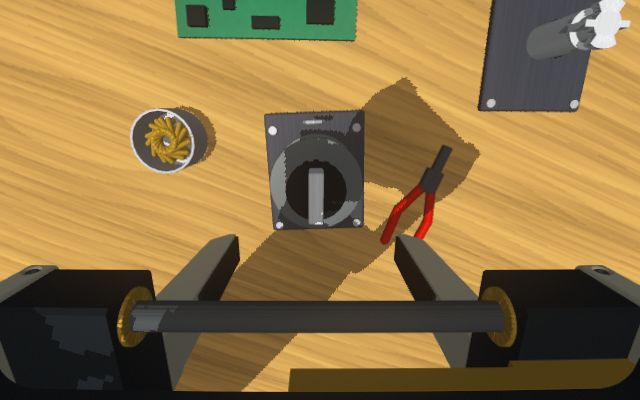

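The wrist view shows the shadowed bar at (316,195), nearly vertical in the image and so aligned with the fingers. I'll measure it by depth height.

Run:
```python
from m import *
o=manip.get_obs();p,d=manip.capture("wrist");c=cam("wrist",o)
cl=cloud(c,d);r=np.hypot(cl[...,0]-.546,cl[...,1]+.159)
for lo in(.105,.119):
    m=(r<.045)&(cl[...,2]>lo)&(cl[...,2]<.135);print(m.sum(),np.median(cl[m],0),cv2.minAreaRect((cl[m][:,:2]*1000).astype(np.float32)))
m=(r<.045)&(cl[...,2]>.119)&(cl[...,2]<.135)
cn=max(cv2.findContours(m.astype(np.uint8),0,1)[0],key=cv2.contourArea)
print("px",cv2.minAreaRect(cn))
# edge-based: top plate grey along columns
for row in(180,195,210): print(p[row,300:334].max(1).tolist())
```

```text
841 [ 0.55050406 -0.15598567  0.12482356] ((547.9507446289062, -157.15696716308594), (47.76801681518555, 13.571308135986328), 22.120147705078125)
800 [ 0.54934432 -0.15651098  0.12486108] ((547.908203125, -157.20892333984375), (47.68164825439453, 13.338213920593262), 21.70787811279297)
px ((315.5, 197.0), (52.0, 15.0), 90.0)
[32, 33, 31, 32, 31, 30, 31, 37, 126, 133, 135, 136, 134, 137, 139, 141, 143, 142, 140, 138, 139, 137, 122, 52, 28, 28, 27, 26, 29, 29, 27, 28, 28, 26]
[32, 31, 31, 31, 31, 31, 30, 37, 124, 133, 136, 135, 134, 136, 138, 139, 141, 141, 138, 138, 139, 136, 121, 47, 28, 27, 28, 26, 28, 28, 26, 27, 28, 27]
[32, 31, 33, 32, 31, 31, 30, 37, 123, 132, 136, 135, 135, 137, 139, 139, 141, 140, 137, 137, 137, 131, 120, 35, 30, 29, 29, 31, 28, 29, 36, 35, 29, 28]
```

Bar: 47.7 × 13.4 mm, top at 0.125, centre (0.548, -0.157), yaw 22°. All agree with the text. Descending to TCP z of about 0.101 keeps the tips 4 mm above the cap plate.

Request:
move_arm([
  [[0.008, 0.007, -0.16, 0], [0.008, 0.007, -0.3, 0], [0.008, 0.007, -0.4, 0], [0.008, 0.007, -0.468, 0], [0.008, 0.007, -0.468, 0]],
])

```text
t: 2.38
tcp_pos: [0.5471, -0.1583, 0.1009]
ee_rot: [-3.141, 0.001, 0.383]
wrist_force: [-0.2, -1.0, 0.1]
grip_width: 1.001
gripper_force: 0.0
```

Request:
move_arm([
  [[0, 0, 0, 0], [0, 0, 0, 0], [0, 0, 0, 0], [0, 0, 0, 0], [0, 0, 0, 0]],
], fingers=1)

```text
t: 3.0
tcp_pos: [0.5478, -0.1577, 0.1017]
ee_rot: [3.142, -0.0, 0.384]
wrist_force: [-0.4, -0.9, 0.7]
grip_width: 0.51
gripper_force: 0.0
```

Request:
move_arm([
  [[0, 0, 0, 0], [0, 0, 0, 0], [0, 0, 0, 0], [0, 0, 0, 0]],
])

```text
t: 3.5
tcp_pos: [0.5477, -0.1578, 0.1016]
ee_rot: [-3.142, 0.0, 0.384]
wrist_force: [-0.1, -0.5, -0.5]
grip_width: 0.148
gripper_force: 30.0
```

Run:
```python
from h import *
o=manip.get_obs();print({k:np.round(o[k],3) for k in("t","tcp_pos","ee_rot","wrist_force","moment","grip_width","gripper_force")})
```

```text
{'t': np.float64(3.5), 'tcp_pos': array([ 0.548, -0.158,  0.102]), 'ee_rot': array([-3.142,  0.   ,  0.384]), 'wrist_force': array([-0.102, -0.547, -0.52 ]), 'moment': array([-0.023,  0.061,  0.   ]), 'grip_width': np.float64(0.148), 'gripper_force': np.float64(29.994)}
```

Gripped, with 13.8 mm between the pads. Trying the + direction gently, in small steps.

```bash
cat > s.py <<'E'
from h import *
o=manip.get_obs();print(round(float(o["t"]),2),"yaw",round(float(np.degrees(o["ee_rot"][2])),2),"tcp",np.round(o["tcp_pos"],4),"F",np.round(o["wrist_force"],1),"M",np.round(o["moment"],3),"w",round(float(o["grip_width"]),3),"gf",round(float(o["gripper_force"]),1))
E
echo
```

```text
(no output)
```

Request:
move_arm([
  [[0, 0, 0, 0.04], [0, 0, 0, 0.08], [0, 0, 0, 0.12], [0, 0, 0, 0.12]],
])

```text
t: 4.0
tcp_pos: [0.5477, -0.1578, 0.1017]
ee_rot: [3.142, -0.0, 0.51]
wrist_force: [0.2, -0.6, -0.0]
grip_width: 0.149
gripper_force: 30.0
```

```bash
python3 s.py
```

```text
4.0 yaw 29.21 tcp [ 0.5477 -0.1578  0.1017] F [ 0.2 -0.6 -0. ] M [-0.001 -0.031  0.079] w 0.149 gf 30.0
```

Request:
move_arm([
  [[0, 0, 0, 0.03], [0, 0, 0, 0.06], [0, 0, 0, 0.06]],
])

```text
t: 4.38
tcp_pos: [0.5477, -0.1578, 0.1016]
ee_rot: [-3.142, 0.0, 0.573]
wrist_force: [-0.1, 0.3, -1.4]
grip_width: 0.149
gripper_force: 30.0
```

```bash
python3 s.py
```

```text
4.38 yaw 32.86 tcp [ 0.5477 -0.1578  0.1016] F [-0.1  0.3 -1.4] M [ 0.016  0.001 -0.013] w 0.149 gf 30.0
```

Request:
move_arm([
  [[0, 0, 0, 0.03], [0, 0, 0, 0.05], [0, 0, 0, 0.05]],
])

```text
t: 4.75
tcp_pos: [0.5477, -0.1578, 0.1017]
ee_rot: [3.142, -0.0, 0.626]
wrist_force: [0.5, 0.2, 0.2]
grip_width: 0.152
gripper_force: 30.0
```

```bash
python3 s.py
```

```text
4.75 yaw 35.85 tcp [ 0.5477 -0.1578  0.1017] F [0.5 0.2 0.2] M [-0.031  0.    -0.009] w 0.152 gf 30.0
```

Request:
move_arm([
  [[0, 0, 0, 0.025], [0, 0, 0, 0.04], [0, 0, 0, 0.04]],
])

```text
t: 5.12
tcp_pos: [0.5477, -0.1578, 0.1016]
ee_rot: [-3.142, 0.0, 0.667]
wrist_force: [-0.6, 0.7, 0.0]
grip_width: 0.148
gripper_force: 30.0
```

```bash
python3 s.py
```

```text
5.12 yaw 38.24 tcp [ 0.5477 -0.1578  0.1016] F [-0.6  0.7  0. ] M [-0.01   0.021  0.045] w 0.148 gf 30.0
```

Request:
move_arm([
  [[0, 0, 0, 0.02], [0, 0, 0, 0.03], [0, 0, 0, 0.03]],
])

```text
t: 5.5
tcp_pos: [0.5477, -0.1578, 0.1016]
ee_rot: [-3.142, 0.0, 0.699]
wrist_force: [0.0, -0.7, -0.4]
grip_width: 0.147
gripper_force: 30.0
```

```bash
python3 s.py
```

```text
5.5 yaw 40.04 tcp [ 0.5477 -0.1578  0.1016] F [ 0.  -0.7 -0.4] M [ 0.015 -0.029  0.009] w 0.147 gf 30.0
```

No resistance at +15.5°, which is past the 9–14° stop range, so + looks like the loosening way. The task asks to try both ways, so I'll go back and gently feel the other side.

Request:
move_arm([
  [[0, 0, 0, -0.12], [0, 0, 0, -0.24], [0, 0, 0, -0.33], [0, 0, 0, -0.38], [0, 0, 0, -0.38]],
])

```text
t: 6.12
tcp_pos: [0.5477, -0.1578, 0.1016]
ee_rot: [3.142, -0.0, 0.301]
wrist_force: [0.6, 0.7, -1.5]
grip_width: 0.15
gripper_force: 30.0
```

```bash
python3 s.py
```

```text
6.12 yaw 17.24 tcp [ 0.5477 -0.1578  0.1016] F [ 0.6  0.7 -1.5] M [0.017 0.019 0.043] w 0.15 gf 30.0
```

Request:
move_arm([
  [[0, 0, 0, -0.02], [0, 0, 0, -0.02]],
])

```text
t: 6.38
tcp_pos: [0.5477, -0.1578, 0.1016]
ee_rot: [-3.142, 0.0, 0.28]
wrist_force: [0.2, 0.2, -1.7]
grip_width: 0.151
gripper_force: 30.0
```

```bash
python3 s.py
```

```text
6.38 yaw 16.03 tcp [ 0.5477 -0.1578  0.1016] F [ 0.2  0.2 -1.7] M [-0.019  0.029  0.026] w 0.151 gf 30.0
```

Request:
move_arm([
  [[0, 0, 0, -0.02], [0, 0, 0, -0.02]],
])

```text
t: 6.62
tcp_pos: [0.5477, -0.1578, 0.1016]
ee_rot: [-3.142, 0.0, 0.258]
wrist_force: [-0.5, 0.5, -1.1]
grip_width: 0.148
gripper_force: 30.0
```

```bash
python3 s.py
```

```text
6.62 yaw 14.81 tcp [ 0.5477 -0.1578  0.1016] F [-0.5  0.5 -1.1] M [-0.     0.021 -0.021] w 0.148 gf 30.0
```

Request:
move_arm([
  [[0, 0, 0, -0.025], [0, 0, 0, -0.025]],
])

```text
t: 6.88
tcp_pos: [0.5477, -0.1578, 0.1016]
ee_rot: [3.142, 0.0, 0.232]
wrist_force: [0.0, -1.4, -1.4]
grip_width: 0.151
gripper_force: 30.0
```

```bash
python3 s.py
```

```text
6.88 yaw 13.29 tcp [ 0.5477 -0.1578  0.1016] F [ 0.  -1.4 -1.4] M [-0.115 -0.073  0.054] w 0.151 gf 30.0
```

Request:
move_arm([
  [[0, 0, 0, -0.025], [0, 0, 0, -0.025]],
])

```text
t: 7.12
tcp_pos: [0.5477, -0.1578, 0.1016]
ee_rot: [3.142, 0.0, 0.206]
wrist_force: [0.8, -1.3, -0.6]
grip_width: 0.153
gripper_force: 30.0
```

```bash
python3 s.py
```

```text
7.12 yaw 11.8 tcp [ 0.5477 -0.1578  0.1016] F [ 0.8 -1.3 -0.6] M [-0.267 -0.008  0.214] w 0.153 gf 30.0
```

Request:
move_arm([
  [[0, 0, 0, -0.016], [0, 0, 0, -0.016]],
])

```text
t: 7.38
tcp_pos: [0.5477, -0.1578, 0.1017]
ee_rot: [3.142, 0.0, 0.189]
wrist_force: [-0.3, -1.3, -0.7]
grip_width: 0.15
gripper_force: 30.1
```

```bash
python3 s.py
```

```text
7.38 yaw 10.86 tcp [ 0.5477 -0.1578  0.1017] F [-0.3 -1.3 -0.7] M [-0.274 -0.042  0.367] w 0.15 gf 30.1
```

The − side has a firm stop at about -13°: Mz climbs 0.05 → 0.21 → 0.37. So + is the loosening way. Turning to about +59° from stand x (yaw 83.5°).

Request:
move_arm([
  [[0, 0, 0, 0.13], [0, 0, 0, 0.26], [0, 0, 0, 0.39], [0, 0, 0, 0.52], [0, 0, 0, 0.65]],
])

```text
t: 8.0
tcp_pos: [0.5477, -0.1577, 0.1016]
ee_rot: [-3.141, -0.0, 0.875]
wrist_force: [-0.2, 0.3, -1.0]
grip_width: 0.152
gripper_force: 30.0
```

```bash
python3 s.py
```

```text
8.0 yaw 50.12 tcp [ 0.5477 -0.1577  0.1016] F [-0.2  0.3 -1. ] M [ 0.008 -0.042  0.043] w 0.152 gf 30.0
```

Request:
move_arm([
  [[0, 0, 0, 0.13], [0, 0, 0, 0.26], [0, 0, 0, 0.39], [0, 0, 0, 0.5], [0, 0, 0, 0.56]],
])

```text
t: 8.62
tcp_pos: [0.5477, -0.1576, 0.1017]
ee_rot: [-3.142, -0.0, 1.46]
wrist_force: [0.2, -0.7, -0.0]
grip_width: 0.149
gripper_force: 30.0
```

Request:
move_arm([
  [[0, 0, 0, 0], [0, 0, 0, 0]],
])

```text
t: 8.88
tcp_pos: [0.5478, -0.1577, 0.1017]
ee_rot: [3.142, -0.0, 1.455]
wrist_force: [-0.4, -0.2, 0.1]
grip_width: 0.144
gripper_force: 30.0
```

```bash
python3 s.py
```

```text
8.88 yaw 83.38 tcp [ 0.5478 -0.1577  0.1017] F [-0.4 -0.2  0.1] M [-0.077 -0.024 -0.013] w 0.144 gf 30.0
```

Turned freely to +59°, so it should be free. Lifting gently, first 4 mm with a force check.

Request:
move_arm([
  [[0, 0, 0.006, 0], [0, 0, 0.012, 0], [0, 0, 0.016, 0], [0, 0, 0.016, 0]],
])

```text
t: 9.38
tcp_pos: [0.5478, -0.1578, 0.1058]
ee_rot: [3.141, 0.0, 1.457]
wrist_force: [-0.7, 0.6, -0.5]
grip_width: 0.147
gripper_force: 30.0
```

```bash
python3 s.py
```

```text
9.38 yaw 83.46 tcp [ 0.5478 -0.1578  0.1058] F [-0.7  0.6 -0.5] M [-0.029 -0.089 -0.048] w 0.147 gf 30.0
```

Request:
move_arm([
  [[0, 0, 0.015, 0], [0, 0, 0.03, 0], [0, 0, 0.05, 0], [0, 0, 0.07, 0], [0, 0, 0.08, 0]],
])

```text
t: 10.0
tcp_pos: [0.5479, -0.1578, 0.1262]
ee_rot: [3.141, 0.0, 1.457]
wrist_force: [-0.3, 0.8, -1.6]
grip_width: 0.151
gripper_force: 30.0
```

```bash
python3 s.py
```

```text
10.0 yaw 83.47 tcp [ 0.5479 -0.1578  0.1262] F [-0.3  0.8 -1.6] M [-0.079 -0.078  0.   ] w 0.151 gf 30.0
```

Request:
move_arm([
  [[0, 0, 0.06, 0], [0, 0, 0.14, 0], [0, 0, 0.22, 0], [0, 0, 0.28, 0], [0, 0, 0.304, 0]],
])

```text
t: 10.62
tcp_pos: [0.548, -0.1579, 0.203]
ee_rot: [3.14, 0.0, 1.457]
wrist_force: [-0.6, -0.2, -0.6]
grip_width: 0.148
gripper_force: 30.0
```

Request:
move_arm([
  [[0, 0, 0, 0], [0, 0, 0, 0], [0, 0, 0, 0], [0, 0, 0, 0]],
])

```text
t: 11.12
tcp_pos: [0.5476, -0.1577, 0.2013]
ee_rot: [-3.141, -0.0, 1.457]
wrist_force: [0.6, -0.6, -0.2]
grip_width: 0.151
gripper_force: 30.0
```

```bash
python3 s.py
python3 - <<'E'
from h import *
p,d=manip.capture("side");q,_=manip.capture("top");o=manip.get_obs();w,_=manip.capture("wrist")
cv2.imwrite("pics/end.png",np.hstack([cv2.resize(p[60:260,240:520],(400,286)),cv2.resize(w,(400,286))]))
cl=cloud(cam("side"),d);r=np.hypot(cl[...,0]-.547,cl[...,1]+.158)
m=(r<.06)&(cl[...,2]>.06)&(cl[...,2]<.08);print("spool top z",np.median(cl[m][:,2]),m.sum())
dk=(r<.035)&(p.max(2)<70)&(cl[...,2]>.12)&(cl[...,2]<.24);print("cap z range",np.percentile(cl[dk][:,2],[2,98]))
E
```

```text
11.12 yaw 83.47 tcp [ 0.5476 -0.1577  0.2013] F [ 0.6 -0.6 -0.2] M [-0.034 -0.105  0.007] w 0.151 gf 30.0
spool top z 0.06956472211553394 764
cap z range [0.17645646 0.23439012]
```

View pics/end.png

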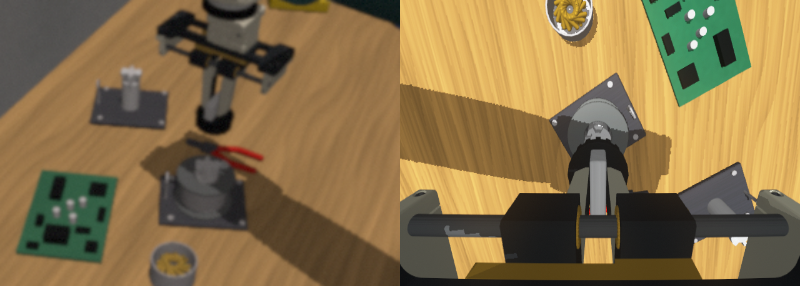

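The cap hangs upright in the fingers (left panel, near (215,120)). The post is bare, the spool is still on the stand and the bystanders haven't moved. Handing in.

```bash
python3 -c "
from cell import manip; print(manip.hand_in())"
```

```text
the job is handed in; nothing more can be done
None
```

The cap loosens counter-clockwise seen from above (a normal thread); it is off and held upright and still 10 cm above where it was, with the spool still on the stand, the tin, cutters and board undisturbed, and the job handed in at about 11 s.

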